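# Swap the drive in a latched backup bay

### The job

Change the drive in the backup bay on the desk: press the key on top so that the tray springs out, draw the tray all the way out, lift out the used drive (orange ends) and lay it flat in the leather tray. Lay the fresh drive (blue ends) flat down in the recess of the bay's tray, then push the tray home, without slamming or forcing it, until the latch clicks and it stays shut. Leave the stapler and the ink bottle where they are.

Things in the scene. Friction and masses are not known exactly. Their poses are not given: they have to be found in the camera images.
- drive_bay: The backup bay: aluminium box with a black front bezel, 178 deep (x) x 122 wide (y) x 53 high mm, fixed. Origin under its centre; its -x points out of the front, toward the robot, the way the tray slides out; the front face is 90 mm from the origin. The latch key is on top at the front right corner seen from the robot (-y).
- bay_tray (a joint): Metres the tray is out: 0 latched (cannot be pulled), 0.128 fully out. Friction 1.2 N + 14 N s/m. Released, a spring throws it out to about 0.04, where it stays. Pushing home takes 7 N at 0.03, some 13 N at the end, where the catch rides up. It latches only at 0 or up to 1 mm past; let go sooner and it springs out. Past that a rubber buffer adds 8 N per mm; over 3.5 mm past (32 N) harms it.
- eject_key (a joint): Metres the latch key is down: 0 up, 0.008 bottom. It springs back up. The tray lets go at about 0.0045, at 5 to 8 N. While the tray is pushed home over its last 20 mm the catch carries the key down up to 5 mm; the key jumps up again when the latch has caught.
- eject_key_top (a point): Centre of the upper face of the latch key, a grey square cap, 26 x 26 mm, with a white eject mark, 8 mm proud of the bay's top; 61 mm above the desk when up. Pressed straight down.
- tray_pull (a point): Middle of the upper edge of the tray's pull, a ridged aluminium fin on its front panel, 36 mm above the desk; axes as the bay's. The fin is 12 mm thick (bay y), 22 high, 32 long (bay x): its outer end is 12 mm further out than this point, the panel (87 wide, 8 thick, upper edge 40 mm above the desk) 20 mm further in. Moves with the tray.
- tray_seat (a point): Centre of the floor of the tray's recess, 14 mm above the desk; moves with the tray, axes as the bay's. The recess is 108 (x) x 64 (y) mm: 2 mm of play all round a drive. Its rim is 6 mm high, the upper 3 mm sloping outward at 45 degrees. With the tray fully out it is 7 mm clear of the bay. A drive not down on the floor strikes the bay's inside, 37.5 mm above the desk.
- old_drive: The used drive: a flat grey block with orange bands round both ends, 104 long (x) x 60 wide (y) x 20 high (z) mm, 0.13 to 0.27 kg. Origin at the centre of its underside. It starts in the recess of the tray, its top 34 mm above the desk.
- fresh_drive: The fresh drive: same shape and size, silver with blue bands round both ends, 104 (x) x 60 (y) x 20 (z) mm, 0.13 to 0.27 kg. Origin at the centre of its underside. It starts flat on the desk to one side of the bay; it fits either way round.
- leather_tray: Low brown leather tray, 168 (x) x 300 (y) mm, on the side of the bay away from the fresh drive. Origin at the centre of its underside; its inner floor is 4 mm above that, its rim 21 mm high and about 6 mm thick. Its long side (y) points roughly away from the robot.
- stapler: Black stapler, 36 x 132 x 47 mm, stands beside the bay; to be left alone. Origin under its centre.
- ink_bottle: Square blue ink bottle, 48 x 48 x 56 mm, near the bay; to be left alone. Origin under its centre.
There are look-alikes about, which are no part of the job. Several things have the shape of the fresh_drive; the one meant has the colours described above.

How it is judged:
By the outcome, as a careful person would: the job done as asked, in the order asked, and still so for the second after the job is handed in, with the robot touching nothing.
It also fails if it takes over 72 s, if anything falls off the work surface, if the arm or the gripper's body presses on something with over 40 N, if the wrist force passes 120 N, or if a joint passes its speed limit or range.

### The arm

A 7-joint arm with a two-finger parallel gripper is mounted at the origin on a cart in front of the work surface, level with it; the furniture and walls round the work are solid. World frame = base frame: x ahead of the robot, y to its left, z up, the work surface at z = 0. Lengths are in m, angles in rad, forces in N, time in s.
With the tool pointing down it reaches from about 0.4 to 0.875 m from the base axis. Payload 4.4 kg.
Tool frame: the origin (TCP) lies on the centre line of the jaws, within the pads' length; the fingertips stand 25 mm ahead of it and the grasp point (between the pads) lies 6 mm ahead of it; z points along the fingers, y is the line along which they close (so a half turn about z gives the same grasp; the last joint's range is limited). The gripper opens to 85 mm and grips with 20 to 120 N. Pads are 22 mm wide; open, the fingers measure 114 mm over their backs; the gripper's body (76 mm by 85 mm) begins 54 mm behind the grasp point. The pads swing forward as they close: fully open they stand 13 mm farther back than shut.
Start: joints at [-1.212, 0.628, 0.038, 1.517, -0.027, 0.996, -0.02], TCP at [0.268, 0.592, 0.232] pointing down, gripper open.
Joint ranges: [-3.06, 3.06], [-0.37, 2.12], [-1.25, 1.32], [0.18, 2.47], [-1.1, 4.24], [0.23, 1.98], [-2.94, 2.94]. Speed limits (rad/s): [2.57, 2.57, 3.14, 3.14, 3.14, 3.14, 3.14].

### API

Orientations are given as [roll, pitch, yaw] about the fixed x, y, z axes, in that order (R = Rz(yaw) Ry(pitch) Rx(roll)).
In Python, from cell import get_obs, cams, order, spotter gives the robot as it stands. The module is installed in compiled form; this text tells all that it offers.
- The arm moves only by the shell command python3 -m jog 'ROWS'. ROWS is JSON, a list of rows, each a list of 7 numbers: the shift along the tool's x, y, z in units of 40 mm (1.0 is 40 mm), then the turn, a rotation vector about the tool's x, y, z in units of 5 degrees (1.0 is 5 degrees), then the finger opening in mm, from 0 to 85.4. A call has 1 to 20 rows; each row is the pose to reach, as a shift and turn from the pose commanded when the call began, along the tool's axes at that moment; what a row does not reach only later rows make up. A row lasts 1/8 s, in which the tool goes at most 62.5 mm and 10.7 degrees, less where a joint would pass 70% of its speed; a pose out of reach is approached as far as the arm can. A call with a gripper value outside its range is refused whole. The fingers move at their own pace and stop on an object; the grip force is fixed at half the most. Time passes only in rows, so rows that repeat a pose let the fingers close. It gives the time, the measured TCP pose, the force, the opening and the grip force at its end, in the units of the state.
- get_obs(): the state, without advancing time (a new reading comes with each control period).
- cams.snapshot(name): name is "scene" or "top" or "wrist"; returns a dict with "pixels" (480x640x3 uint8, red, green, blue), "fovy" (degrees; the focal length in pixels is half the picture's height over the tangent of half this angle, whatever the lens; pixels are square), "cx", "cy" (the principal point, pixels), "rvec" (rotation vector, rad) and "tvec" (3), from world to camera coordinates, as OpenCV has them. Camera axes: x right, y down, z forward; pixel columns grow to the right and rows downward; lengths in m; the calibration is good to about 2 mm. The wrist camera is an equidistant fisheye: a pixel r from the principal point sees the ray r / f radians off the axis. A picture is of the moment at which its call begins. There is no depth.
- order.close_job(): hands the job in; it is judged then, once.
Trained networks look in a picture, given as the dict that the camera call returned (one of the last four; its "shot" number tells which), for a name from the list of things; names that differ only in an ending like _2 or _b are one class to them, and where a whole thing is asked for, a point or a joint stands for the part that bears it (a point fixed in the world has none). Each returns a list of dicts, best first, with "conf" (0 to 1); they miss things now and then, are a little off and sometimes report something else, mostly with a low value. They report only what shows in the picture. A call takes as long as a camera call. They do not tell look-alikes from the thing itself.
- spotter.search_frame(picture, name): "location" ([column, row] in pixels, amid what is visible of it).
- spotter.outline_of(picture, name): "mask" (480x640 bool, what is visible of it) and "location" ([column, row] in pixels, amid what is visible of it).
- spotter.mark_of(picture, name): "location" ([column, row] in pixels: a listed point, or the origin of a listed thing).
The state is a dict: "clock": time; "joint_positions": joint angles; "joint_velocities": joint speeds; "joint_torque": joint torques, N m; "ee_pos": TCP position; "tcp_rot": TCP orientation; "force": force on the tool from outside, world axes, zero at the start; "moment": the same for the moment, N m; "width": opening from 0.0 (shut) to 1.0 (fully open); "grasp_force": force on a finger pad.
Only numpy, scipy, OpenCV 4.12 (cv2) and the standard library are available. Lean on these libraries where they do the work, as an engineer would, in place of code of your own. Each camera call takes 0.05 s, during which the arm holds its last target. There are 200 camera calls.

## Working session

There is one attempt and no reset: what is moved stays moved. The work goes in short steps, Python scripts to look and compute and a shell command to move; the robot and the scene stay as the last step left them, time stands still between calls to the robot, and variables do not carry over. Pictures are saved under pics/ and viewed, at most 10 in all, crops included, and the job is handed in when it is done.

```bash
mkdir -p pics; cat > h.py <<'E'
import numpy as np, cv2
from scipy.spatial.transform import Rotation as R
from cell import get_obs, cams, order, spotter
def snap(n,f=None):
    p=cams.snapshot(n)
    if f: cv2.imwrite('pics/'+f, p['pixels'][:,:,::-1])
    return p
def ray(p,uv,name):
    f=240/np.tan(np.radians(p['fovy'])/2)
    d=np.array([uv[0]-p['cx'],uv[1]-p['cy']])/f
    if name=='wrist':
        r=np.linalg.norm(d); v=np.array([*(d/max(r,1e-9)*np.sin(r)),np.cos(r)])
    else: v=np.array([*d,1.])
    M=R.from_rotvec(np.ravel(p['rvec'])).as_matrix(); t=np.ravel(p['tvec'])
    return -M.T@t, M.T@v
def at(p,uv,z,name):
    c,d=ray(p,uv,name); return c+d*(z-c[2])/d[2]
def proj(p,X,name):
    f=240/np.tan(np.radians(p['fovy'])/2)
    M=R.from_rotvec(np.ravel(p['rvec'])).as_matrix(); v=M@np.array(X)+np.ravel(p['tvec'])
    if name=='wrist':
        r=np.hypot(v[0],v[1]); a=np.arctan2(r,v[2]); return np.array([p['cx'],p['cy']])+f*a*v[:2]/r
    return np.array([p['cx'],p['cy']])+f*v[:2]/v[2]
def rect(p,mask,z,name):
    c=max(cv2.findContours(mask.astype(np.uint8),0,1)[0],key=cv2.contourArea)[:,0]
    P=np.array([at(p,u,z,name)[:2] for u in c])
    (cx,cy),(w,h),a=cv2.minAreaRect((P*1000).astype(np.float32))
    if w<h: w,h,a=h,w,a+90
    return np.round([cx,cy,w,h,(a+90)%180-90],1)
def delta(pos,yaw,o=None):
    """rows entries (tool-frame) from current measured pose to pos, tool down with tool-x yaw"""
    o=o or get_obs(); T=R.from_euler('xyz',o['tcp_rot']); 
    G=R.from_euler('xyz',[np.pi,0,yaw])
    return np.round(np.r_[T.inv().apply(np.array(pos)-o['ee_pos'])/0.04, np.degrees((T.inv()*G).as_rotvec())/5],3)
E
python3 - <<'E'
from h import *
o=get_obs(); print(o['clock'],o['ee_pos'],o['tcp_rot'],o['width'])
hz=dict(drive_bay=0,eject_key_top=.061,tray_pull=.036,tray_seat=.014,old_drive=0.014,fresh_drive=0,leather_tray=0,stapler=0,ink_bottle=0)
for n in ('top','scene'):
    p=snap(n,n+'0.png'); print(n,p['fovy'],at(p,(320,240),0,n),ray(p,(320,240),n)[0])
    for k,z in hz.items():
        for r in spotter.mark_of(p,k)[:4]:
            if r['conf']>.15: print(k,round(r['conf'],2),np.round(r['location']),np.round(at(p,r['location'],z,n),3))
    for k,z in (('fresh_drive',.02),('leather_tray',.021),('drive_bay',.053)):
        for r in spotter.outline_of(p,k)[:4]:
            if r['conf']>.2: print('rect',k,round(r['conf'],2),rect(p,r['mask'],z,n))
E
```

```text
0.0 [0.26759493 0.59168397 0.23148976] [-3.13969932e+00  1.45772549e-05  2.71679489e+00] 0.9986411132138948
top 57.41920885353019 [ 0.62061384 -0.01223574  0.        ] [ 0.5057266  -0.01417618  1.12225507]
drive_bay 0.8 [305. 201.] [0.723 0.024 0.   ]
eject_key_top 0.64 [326. 221.] [ 0.66  -0.027  0.061]
tray_pull 0.58 [310. 241.] [0.615 0.013 0.036]
fresh_drive 0.94 [174. 309.] [0.45  0.365 0.   ]
fresh_drive 0.85 [230. 305.] [0.458 0.22  0.   ]
fresh_drive 0.29 [458. 309.] [ 0.44  -0.354  0.   ]
leather_tray 0.56 [455. 308.] [ 0.441 -0.348  0.   ]
leather_tray 0.39 [307. 201.] [0.723 0.02  0.   ]
stapler 0.64 [404. 209.] [ 0.695 -0.231  0.   ]
ink_bottle 0.79 [238. 196.] [0.741 0.2   0.   ]
rect fresh_drive 0.71 [458.  355.7 102.1  62.7   9.2]
rect fresh_drive 0.58 [454.2 219.2 102.9  60.6 -25. ]
rect leather_tray 0.68 [ 443.4 -346.6  304.7  172.2   80.2]
rect drive_bay 0.74 [708.1  21.6 211.4 120.    6.7]
scene 44.721948000413526 [0.77713417 0.15396102 0.        ] [-0.5034987  -0.85157103  0.73908822]
drive_bay 0.83 [345. 260.] [0.716 0.014 0.   ]
eject_key_top 0.62 [345. 252.] [ 0.655 -0.029  0.061]
tray_pull 0.69 [326. 262.] [0.614 0.002 0.036]
old_drive 0.74 [406. 353.] [ 0.422 -0.365  0.014]
old_drive 0.54 [298. 241.] [0.704 0.18  0.014]
fresh_drive 0.74 [191. 255.] [0.453 0.368 0.   ]
fresh_drive 0.66 [225. 270.] [0.454 0.227 0.   ]
leather_tray 0.6 [405. 352.] [ 0.439 -0.352  0.   ]
stapler 0.89 [419. 286.] [ 0.719 -0.225  0.   ]
ink_bottle 0.68 [299. 241.] [0.731 0.2   0.   ]
rect fresh_drive 0.81 [441.1 340.1 122.2  80.9   7.2]
rect fresh_drive 0.63 [436.7 204.9 108.   89.9 -25.6]
rect leather_tray 0.58 [718.1  10.9  46.2  30.5  13.1]
rect leather_tray 0.56 [ 429.7 -356.1  317.5  190.5   80.3]
rect drive_bay 0.81 [680.3  -5.5 267.3 163.    8.6]
```

View pics/top0.png

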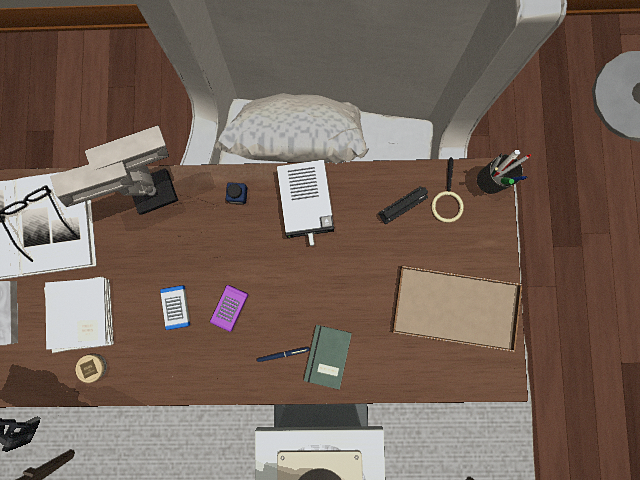

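View pics/scene0.png

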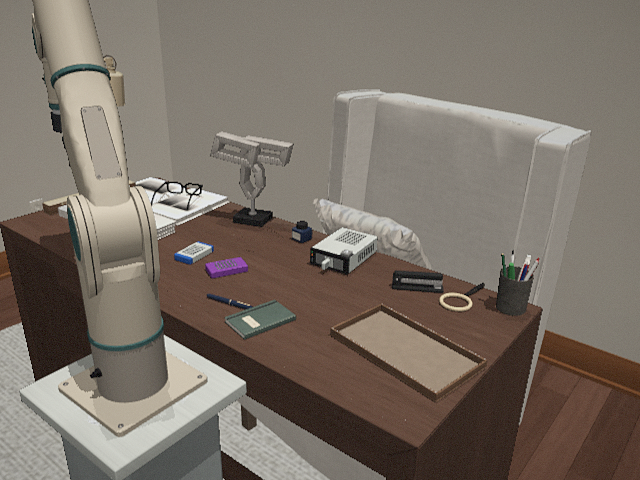

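The top view shows the bay at (305,200), its key at (326,222) and the pull at (311,240). The silver/blue drive is at (174,308), with a purple decoy at (230,308), the leather tray at (457,308), the stapler at (404,205) and the ink bottle at (236,193). The scene view agrees with this. Next I go above the bay.

```bash
python3 - <<'E'
from h import *
print(delta([.62,-.01,.2],np.radians(187)))
E
```

```text
[-14.226 -10.09    0.81   -0.     -0.     -6.268]
```

```bash
python3 -m jog '[[-14.23,-10.09,0.8,0,0,-6.27,0],[-14.23,-10.09,0.8,0,0,-6.27,0],[-14.23,-10.09,0.8,0,0,-6.27,0],[-14.23,-10.09,0.8,0,0,-6.27,0],[-14.23,-10.09,0.8,0,0,-6.27,0],[-14.23,-10.09,0.8,0,0,-6.27,0],[-14.23,-10.09,0.8,0,0,-6.27,0],[-14.23,-10.09,0.8,0,0,-6.27,0],[-14.23,-10.09,0.8,0,0,-6.27,0],[-14.23,-10.09,0.8,0,0,-6.27,0],[-14.23,-10.09,0.8,0,0,-6.27,0],[-14.23,-10.09,0.8,0,0,-6.27,0],[-14.23,-10.09,0.8,0,0,-6.27,0],[-14.23,-10.09,0.8,0,0,-6.27,0]]'
cat > look.py <<'E'
import sys
from h import *
f=sys.argv[1]; names=sys.argv[2:]
hz=dict(drive_bay=0,eject_key_top=.061,tray_pull=.036,tray_seat=.014,old_drive=0.014,fresh_drive=0,leather_tray=0)
p=snap('wrist',f)
for k in names:
    for r in spotter.mark_of(p,k)[:3]:
        if r['conf']>.15: print(k,round(r['conf'],2),np.round(r['location']),np.round(at(p,r['location'],hz[k],'wrist'),4))
o=get_obs(); print(o['clock'],o['ee_pos'],np.degrees(o['tcp_rot']),o['force'],o['width'],o['joint_positions'])
E
python3 look.py w1.png drive_bay eject_key_top tray_pull
```

```text
clock: 3.05
ee_pos: [0.6195, -0.0076, 0.2005]
tcp_rot: [3.14, -0.0, -3.016]
force: [0.4, 1.2, 0.4]
width: -0.004
grasp_force: 0.0
eject_key_top 0.69 [284. 276.] [ 0.6597 -0.0315  0.061 ]
tray_pull 0.79 [340. 224.] [0.6177 0.0093 0.036 ]
tray_pull 0.53 [41. 34.] [ 0.4529 -0.3125  0.036 ]
3.25 [ 0.61984741 -0.00842466  0.20067861] [ 1.79972255e+02  1.03193466e-02 -1.72853015e+02] [-0.59847021  0.26454601 -0.28367021] -0.0009206515280512855 [ 0.03063545  0.6190764  -0.10076645  1.63832881  0.07468521  0.88781136
  1.59683198]
```

View pics/w1.png

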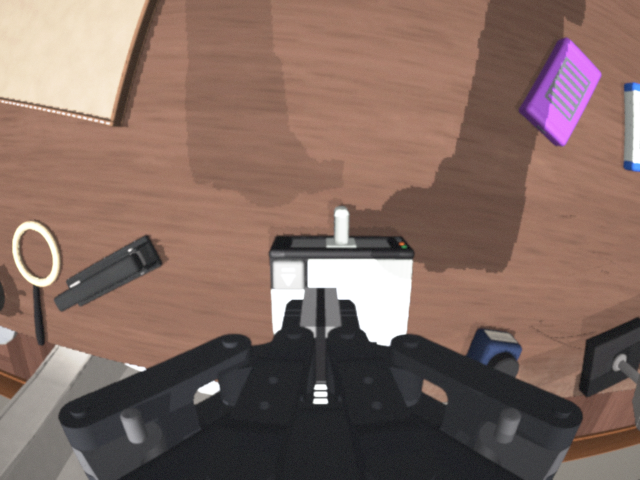

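The wrist view shows the key cap around (288,275), the bay's front upper edge from (271,257) to (413,257), and the fin from (342,207) to (342,243).

```bash
python3 - <<'E'
from h import *
p=snap('wrist')
L=at(p,(271,256.5),.053,'wrist');r=at(p,(413,256.5),.053,'wrist');print(L,r,np.linalg.norm(L-r),np.degrees(np.arctan2(*(r-L)[:2]*[-1,1])))
print(at(p,(288,275),.061,'wrist'),at(p,(342,208),.036,'wrist'),at(p,(342,240),.036,'wrist'))
print(delta([.6585,-.0325,.095],np.radians(187)))
E
```

```text
[ 0.64815161 -0.04529706  0.053     ] [0.63370455 0.0717498  0.053     ] 0.1179350862054311 7.0364108096044164
[ 0.65941978 -0.02940806  0.061     ] [0.60393416 0.00834412 0.036     ] [0.63143664 0.01217295 0.036     ]
[-8.840e-01 -7.090e-01  2.641e+00  3.000e-03  1.000e-03  2.400e-02]
```

```bash
python3 -m jog '[[-0.87,-0.67,1.2,0,0,0,0],[-0.87,-0.67,2.2,0,0,0,0],[-0.87,-0.67,2.5,0,0,0,0],[-0.87,-0.67,2.65,0,0,0,0],[-0.87,-0.67,2.8,0,0,0,0],[-0.87,-0.67,2.88,0,0,0,0],[-0.87,-0.67,2.94,0,0,0,0],[-0.87,-0.67,2.98,0,0,0,0],[-0.87,-0.67,3.02,0,0,0,0],[-0.87,-0.67,3.02,0,0,0,0]]'
python3 look.py w2.png eject_key_top tray_pull
```

```text
clock: 4.55
ee_pos: [0.6578, -0.0324, 0.0795]
tcp_rot: [3.142, -0.0, -3.019]
force: [-0.3, 0.2, -0.2]
width: -0.0
grasp_force: 0.0
eject_key_top 0.73 [325. 295.] [ 0.6591 -0.0298  0.061 ]
tray_pull 0.61 [412. 206.] [0.6157 0.0101 0.036 ]
4.7 [ 0.65798976 -0.03241652  0.07962198] [ 1.79997669e+02  3.80868144e-03 -1.72991359e+02] [ 0.51442706  0.07583682 -0.39632189] -0.0006966978571314344 [ 0.05668491  0.82022047 -0.08621724  1.60873935  0.09593529  0.71670997
  1.6184974 ]
```

View pics/w2.png

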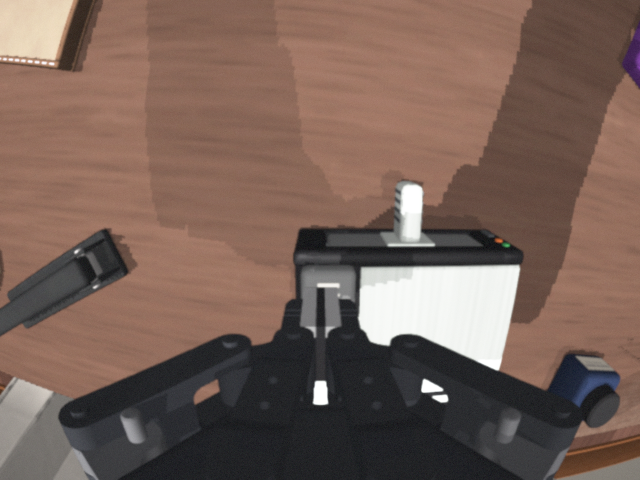

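The fingertips sit over the key cap at (327,280) but aren't pressing yet, so I continue down gently.

```bash
python3 -m jog '[[0,0,0.03,0,0,0,0],[0,0,0.06,0,0,0,0],[0,0,0.09,0,0,0,0],[0,0,0.12,0,0,0,0]]'; python3 - <<'E'
from h import *
p=snap('wrist')
for r in spotter.mark_of(p,'tray_pull'): print(r['conf'],r['location'],at(p,r['location'],.036,'wrist'))
E
```

```text
clock: 5.2
ee_pos: [0.6579, -0.0324, 0.0747]
tcp_rot: [3.142, -0.0, -3.019]
force: [-1.4, 0.8, -0.8]
width: -0.001
grasp_force: 0.0
0.77 [413.9, 207.2] [0.61547743 0.01011127 0.036     ]
```

```bash
python3 -m jog '[[0,0,0.03,0,0,0,0],[0,0,0.06,0,0,0,0],[0,0,0.09,0,0,0,0]]'|grep -E 'pos|force'; python3 -m jog '[[0,0,0.03,0,0,0,0],[0,0,0.06,0,0,0,0]]'|grep -E 'pos|force';python3 -m jog '[[0,0,0.03,0,0,0,0],[0,0,0.06,0,0,0,0]]'|grep -E 'pos|force'; python3 look.py w3.png eject_key_top tray_pull
```

```text
ee_pos: [0.6579, -0.0324, 0.0711]
force: [0.2, 0.6, -0.5]
grasp_force: 0.0
ee_pos: [0.6579, -0.0324, 0.0687]
force: [0.7, 0.4, 1.0]
grasp_force: 0.0
ee_pos: [0.6579, -0.0324, 0.0663]
force: [0.9, -0.2, -1.1]
grasp_force: 0.0
eject_key_top 0.9 [324. 308.] [ 0.6595 -0.0302  0.061 ]
tray_pull 0.66 [415. 210.] [0.6154 0.0087 0.036 ]
6.325 [ 0.65787379 -0.03240945  0.06628817] [ 1.79996954e+02 -1.10681115e-02 -1.72989740e+02] [ 0.0681671  -0.7334577  -0.36555174] -0.0016710213336264407 [ 0.05557588  0.83838384 -0.08435505  1.6142041   0.09813646  0.69334444
  1.61665552]
```

```bash
python3 -c "
import cv2;a=cv2.imread('pics/w3.png');cv2.imwrite('pics/w3c.png',cv2.resize(a[170:420,230:540],None,fx=2.4,fy=2.4))"
```

```text
(no output)
```

View pics/w3c.png

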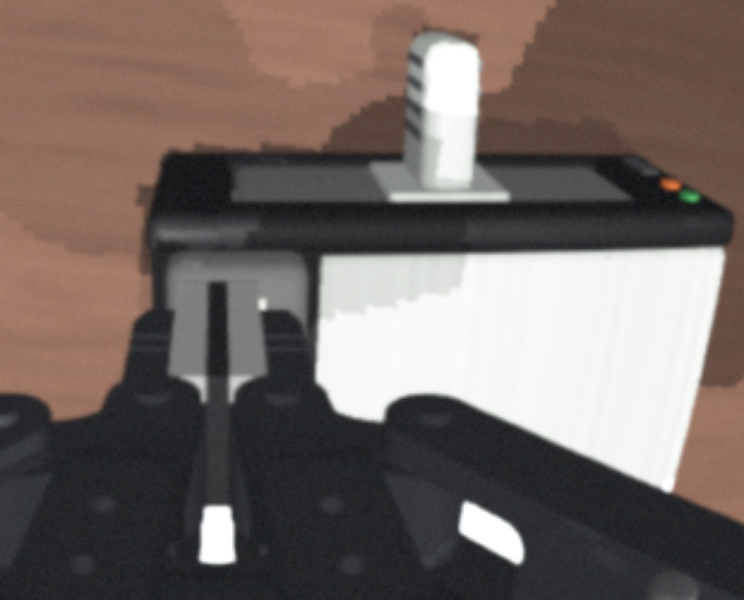

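The tips are still just above the cap, so I keep going down while watching force.

```bash
python3 -m jog '[[0,0,0.03,0,0,0,0],[0,0,0.06,0,0,0,0]]'|grep -E 'pos|force'; python3 -m jog '[[0,0,0.03,0,0,0,0],[0,0,0.06,0,0,0,0]]'|grep -E 'pos|force'
```

```text
ee_pos: [0.658, -0.0324, 0.064]
force: [-0.8, -0.4, 0.8]
grasp_force: 0.0
ee_pos: [0.6579, -0.0325, 0.0618]
force: [-1.5, 0.3, 6.9]
grasp_force: 3.1
```

```bash
python3 -m jog '[[0,0,0.03,0,0,0,0],[0,0,0.06,0,0,0,0]]'|grep -E 'pos|force'; python3 look.py w4.png eject_key_top tray_pull; python3 - <<'E'
from h import *
p=snap('wrist');o=get_obs();print(np.ravel(p['tvec']),ray(p,(320,240),'wrist'),p['fovy'],p['cx'],p['cy'])
T=R.from_euler('xyz',o['tcp_rot'])
for d in(-.01,0,.01,.025): print(d,proj(p,o['ee_pos']+T.apply([0,0,d]),'wrist'))
E
python3 -c "
import cv2;a=cv2.imread('pics/w4.png');cv2.imwrite('pics/w4c.png',cv2.resize(a[170:420,230:540],None,fx=2.4,fy=2.4))"
```

```text
ee_pos: [0.6578, -0.0325, 0.0599]
force: [-2.3, -0.6, 6.1]
grasp_force: 2.7
tray_pull 0.64 [421. 212.] [0.6153 0.01   0.036 ]
7.225 [ 0.65785187 -0.03246513  0.05978279] [-1.79997073e+02 -5.16924372e-03 -1.72995719e+02] [-2.13393217 -0.8565174   5.03149123] -0.0006536627448533421 [ 0.05502089  0.84732108 -0.08333515  1.61671872  0.0992625   0.68177489
  1.61564716]
[ 0.1121076  -0.61350856  0.03869214] (array([ 0.59001565, -0.04059788,  0.20172085]), array([ 0.25749261,  0.03133751, -0.96577198])) 65.70646984690485 320.1863691050999 243.3497186386201
-0.01 [319.61698685 320.0014083 ]
0 [319.6434935  309.15350278]
0.01 [319.66731673 299.47875786]
0.025 [319.69878765 286.80397776]
```

View pics/w4c.png

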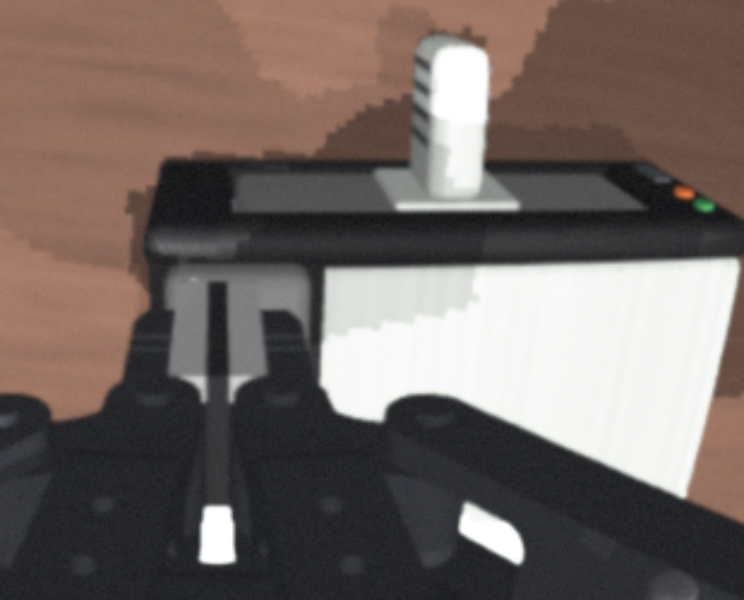

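```bash
python3 -m jog '[[0,0,0.03,0,0,0,0],[0,0,0.06,0,0,0,0]]'|grep -E 'pos|force'; python3 look.py w5.png tray_pull
```

```text
ee_pos: [0.6581, -0.0326, 0.0574]
force: [-1.8, -0.2, 3.6]
grasp_force: 1.6
tray_pull 0.88 [424. 185.] [0.6025 0.0082 0.036 ]
7.625 [ 0.65807897 -0.03257162  0.05697033] [-1.79987683e+02  1.97965288e-02 -1.72994681e+02] [-0.34183462 -0.58934774  3.77520626] -0.003609529079463827 [ 0.05481378  0.85131981 -0.0828119   1.61744126  0.09980195  0.67659769
  1.61533839]
```

Tray released. Lift and look at where the tray is.

```bash
python3 -m jog '[[0,0,-1,0,0,0,20],[0,0,-2,0,0,0,30],[1.0,0,-2.5,0,0,0,35],[1.0,0,-2.5,0,0,0,35],[1.0,0,-2.5,0,0,0,35]]'|grep -E 'pos|force|width'; python3 look.py w6.png tray_pull eject_key_top; python3 - <<'E'
from h import *
p=snap('scene','s6.png');o=get_obs()
T=R.from_euler('xyz',o['tcp_rot'])
for d in(0,.025): print(d,proj(p,o['ee_pos']+T.apply([0,0,d]),'scene'))
a=cv2.imread('pics/s6.png'); q=proj(p,o['ee_pos'],'scene').astype(int)
c=a[q[1]-70:q[1]+80,q[0]-100:q[0]+100]
cv2.circle(a,tuple(q),1,(0,0,255),-1)
cv2.circle(a,tuple(proj(p,o['ee_pos']+T.apply([0,0,.025]),'scene').astype(int)),1,(0,255,0),-1)
cv2.imwrite('pics/s6c.png',cv2.resize(c,None,fx=4,fy=4))
E
```

```text
ee_pos: [0.6188, -0.0372, 0.1565]
force: [-0.3, -0.0, -0.3]
width: 0.411
grasp_force: 0.0
tray_pull 0.76 [386. 189.] [0.5774 0.0056 0.036 ]
eject_key_top 0.69 [321. 302.] [ 0.6586 -0.0315  0.061 ]
8.4 [ 0.61870723 -0.03701653  0.15585913] [ 1.79979518e+02 -3.07580072e-02 -1.72973665e+02] [-0.28526733  0.24604639  0.7859732 ] 0.40721340791199173 [ 0.07455594  0.67305939 -0.09768651  1.67815204  0.08485771  0.79508851
  1.63198059]
0 [340.64210679 224.29218331]
0.025 [340.30555534 233.17632579]
```

View pics/s6c.png

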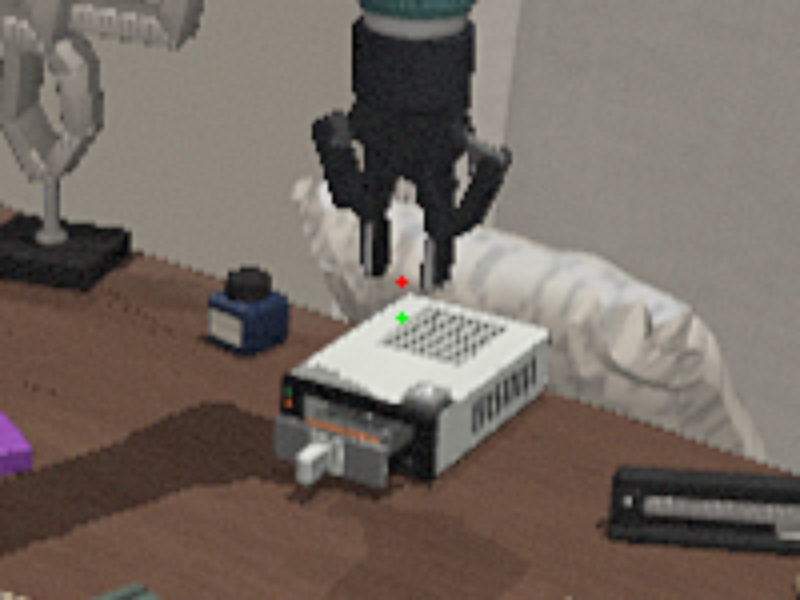

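The scene crop shows the tray sprung out with the orange-banded drive in it. The fingertips sit right at the reported TCP (the red mark, about 1 mm off), so I use tip ≈ TCP. Next I grip the fin.

```bash
python3 - <<'E'
from h import *
print(delta([.576,.0052,.017],np.radians(187)))
E
```

```text
[ 0.924  1.177  3.472  0.004 -0.009  0.005]
```

```bash
python3 -m jog '[[0.92,1.18,1,0,0,0,35],[0.92,1.18,2,0,0,0,35],[0.92,1.18,2.7,0,0,0,35],[0.92,1.18,3.1,0,0,0,35],[0.92,1.18,3.4,0,0,0,35],[0.92,1.18,3.46,0,0,0,0],[0.92,1.18,3.46,0,0,0,0],[0.92,1.18,3.46,0,0,0,0],[0.92,1.18,3.46,0,0,0,0]]';  python3 look.py w7.png tray_pull
```

```text
clock: 9.57
ee_pos: [0.5761, 0.0054, 0.0185]
tcp_rot: [3.141, 0.0, -3.019]
force: [2.1, 1.9, -7.5]
width: 0.123
grasp_force: 61.2
tray_pull 0.94 [316. 336.] [0.5793 0.0045 0.036 ]
9.675 [0.57607587 0.00535475 0.01849206] [ 1.79979624e+02  2.10073620e-02 -1.72981434e+02] [ 0.91264539  2.90222199 -7.16900334] 0.12408072583426477 [-0.01611566  0.83081074 -0.06563221  1.87053158  0.11224561  0.44342098
  1.53143691]
```

```bash
python3 -m jog '[[0.3,0,0,0,0,0,0],[0.7,0,0,0,0,0,0],[1.1,0,0,0,0,0,0],[1.5,0,0,0,0,0,0],[1.8,0,0,0,0,0,0],[2.0,0,0,0,0,0,0],[2.1,0,0,0,0,0,0],[2.16,0,0,0,0,0,0],[2.2,0,0,0,0,0,0],[2.2,0,0,0,0,0,0]]'; python3 -m jog '[[0.03,0,0,0,0,0,0],[0.06,0,0,0,0,0,0]]'
```

```text
clock: 10.92
ee_pos: [0.4885, -0.0055, 0.0184]
tcp_rot: [3.141, -0.0, -3.019]
force: [0.1, 4.4, -6.3]
width: 0.119
grasp_force: 61.3
clock: 11.18
ee_pos: [0.4871, -0.0056, 0.0185]
tcp_rot: [3.141, 0.002, -3.019]
force: [3.5, 3.7, -8.5]
width: 0.125
grasp_force: 61.1
```

```bash
python3 -m jog '[[0.03,0,0,0,0,0,0],[0.06,0,0,0,0,0,0]]' | grep -E "pos|force"; python3 -m jog '[[0,0,0,0,0,0,35],[0,0,0,0,0,0,35],[0,0,-0.5,0,0,0,35],[0,0,-2,0,0,0,70],[0,0,-3,0,0,0,80]]'|grep -E "pos|force"; python3 look.py w8.png tray_pull tray_seat old_drive eject_key_top
python3 - <<'E'
from h import *
for n in ('top','scene'):
    p=snap(n,n+'8.png')
    for k,z in dict(tray_pull=.036,tray_seat=.014,old_drive=.014,fresh_drive=0).items():
        for r in spotter.mark_of(p,k)[:3]:
            if r['conf']>.15: print(n,k,round(r['conf'],2),np.round(r['location']),np.round(at(p,r['location'],z,n),4))
    for r in spotter.outline_of(p,'old_drive')[:3]: print(r['conf'],rect(p,r['mask'],.034,n))
E
```

```text
ee_pos: [0.4871, -0.0056, 0.0185]
force: [7.5, 4.7, -12.2]
grasp_force: 60.5
ee_pos: [0.4837, -0.0072, 0.1406]
force: [0.9, 0.6, -0.2]
grasp_force: 0.0
tray_pull 0.83 [320. 252.] [ 0.49   -0.0063  0.036 ]
old_drive 0.8 [323. 343.] [0.5755 0.0064 0.014 ]
12.3 [ 0.48313459 -0.0069287   0.13821892] [-1.79971513e+02 -5.03915920e-02 -1.73036436e+02] [-0.3188777  -0.15416868 -0.86926358] 0.938400328081522 [ 0.0311018   0.54145339 -0.10792622  2.06351786  0.10877675  0.54266238
  1.53755675]
top tray_pull 0.4 [237. 192.] [0.743  0.1955 0.036 ]
top tray_pull 0.27 [327. 220.] [ 0.6663 -0.0313  0.036 ]
top tray_pull 0.22 [403. 210.] [ 0.6881 -0.222   0.036 ]
top tray_seat 0.62 [315. 256.] [0.579  0.0017 0.014 ]
top fresh_drive 0.76 [176. 307.] [0.4563 0.3586 0.    ]
top fresh_drive 0.64 [231. 305.] [0.4599 0.2171 0.    ]
0.82 [580.7   8.3  88.9  60.9   7.5]
scene tray_pull 0.97 [298. 279.] [ 0.4907 -0.002   0.036 ]
scene tray_seat 0.61 [317. 273.] [0.5823 0.0078 0.014 ]
scene old_drive 0.91 [318. 270.] [0.5977 0.0167 0.014 ]
scene fresh_drive 0.85 [229. 269.] [0.4627 0.2238 0.    ]
scene fresh_drive 0.81 [191. 257.] [0.4454 0.3601 0.    ]
0.92 [570.7  -5.3  93.6  72.4   5.9]
```

View pics/w8.png

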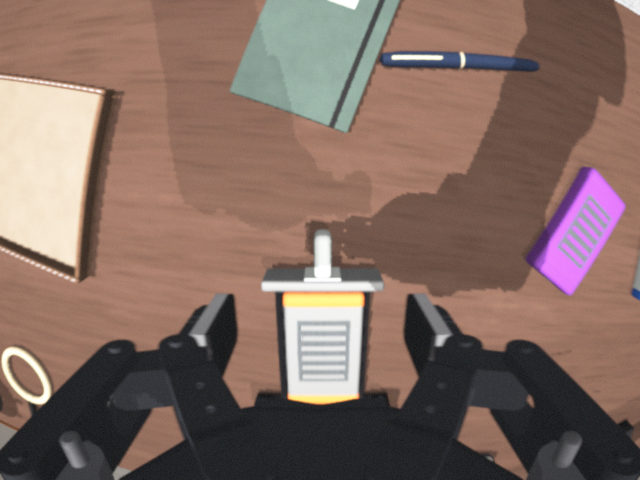

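The tray is fully out. The used drive's top face runs from (283,292)-(364,292) to about (288,402)-(358,402), and the fin is at (322,232)-(322,275).

```bash
python3 - <<'E'
from h import *
p=snap('wrist','w9.png')
for uv in [(283.5,292),(363.5,292),(288,402),(358,402)]: print(uv,np.round(at(p,uv,.034,'wrist'),4))
u=np.array([np.cos(np.radians(7)),np.sin(np.radians(7)),0])
m=at(p,(323.5,292),.034,'wrist'); print('c1',m+.052*u, 'from far',at(p,(323,403),.034,'wrist')-.052*u)
for r in spotter.outline_of(p,'old_drive')[:1]: print(r['conf'],rect(p,r['mask'],.034,'wrist'), rect(p,r['mask'],.024,'wrist'))
for r in spotter.mark_of(p,'tray_seat')[:1]: print(r)
print(delta([.5785,.0055,.024],np.radians(187)))
E
```

```text
(283.5, 292) [ 0.5233 -0.0278  0.034 ]
(363.5, 292) [0.5163 0.0295 0.034 ]
(288, 402) [ 0.6248 -0.016   0.034 ]
(358, 402) [0.6178 0.0426 0.034 ]
c1 [0.57125299 0.00714209 0.034     ] from far [0.57027348 0.00701097 0.034     ]
0.56 [570.5   5.7 103.8  58.8   6.9] [576.8   6.6 108.   61.2   6.9]
[-2.384e+00  3.000e-03  2.860e+00  0.000e+00  0.000e+00  2.000e-03]
```

```bash
python3 - <<'E'
from h import *
print(delta([.571,.006,.024],np.radians(187)))
E
python3 -m jog '[[-1.1,0.01,0,0,0,0,72],[-2.19,0.03,0,0,0,0,70],[-2.19,0.03,1,0,0,0,70],[-2.19,0.03,2,0,0,0,70],[-2.19,0.03,2.5,0,0,0,70],[-2.19,0.03,2.7,0,0,0,70],[-2.19,0.03,2.75,0,0,0,70],[-2.19,0.03,2.75,0,0,0,70]]'; python3 look.py w10.png old_drive
python3 -c "
import cv2;a=cv2.imread('pics/w10.png');cv2.imwrite('pics/w10c.png',a[200:480,100:540])"
```

```text
[-2.199e+00  3.800e-02  2.860e+00  0.000e+00  0.000e+00  2.000e-03]
clock: 14.05
ee_pos: [0.5713, 0.0056, 0.0292]
tcp_rot: [-3.141, 0.001, -3.019]
force: [0.7, -0.3, -0.0]
width: 0.821
grasp_force: 0.0
old_drive 0.95 [325. 300.] [0.5738 0.0083 0.014 ]
14.15 [0.57137425 0.00564646 0.02934549] [-1.79995446e+02  1.02004237e-01 -1.72990310e+02] [-0.39422361  0.6153222  -0.459992  ] 0.8192890132626248 [-0.00830086  0.80848514 -0.07942517  1.88297666  0.13134424  0.45332
  1.51182071]
```

View pics/w10c.png

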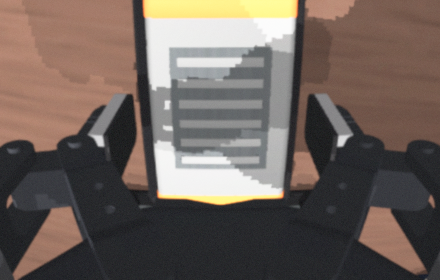

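The drive is centred between the pads. I descend to find the rim contact.

```bash
python3 -m jog '[[0,0,0.06,0,0,0,70],[0,0,0.12,0,0,0,70],[0,0,0.18,0,0,0,70]]'|grep -E 'pos|force'; python3 -m jog '[[0,0,0.04,0,0,0,70],[0,0,0.08,0,0,0,70]]'|grep -E 'pos|force';python3 -m jog '[[0,0,0.04,0,0,0,70],[0,0,0.08,0,0,0,70]]'|grep -E 'pos|force'
```

```text
ee_pos: [0.5706, 0.0056, 0.0211]
force: [-0.2, 0.1, 0.9]
grasp_force: 0.0
ee_pos: [0.5706, 0.0056, 0.0178]
force: [-0.1, -0.8, -0.1]
grasp_force: 0.0
ee_pos: [0.5706, 0.0056, 0.0147]
force: [-0.8, 0.7, 0.2]
grasp_force: 0.0
```

```bash
python3 -m jog '[[0,0,-0.05,0,0,0,70],[0,0,-0.05,0,0,0,55],[0,0,-0.05,0,0,0,55],[0,0,-0.05,0,0,0,55],[0,0,-0.05,0,0,0,55]]'; python3 -m jog '[[0,0,-0.2,0,0,0,55],[0,0,-0.5,0,0,0,55],[0,0,-0.8,0,0,0,55],[0,0,-1.0,0,0,0,55]]'; python3 look.py w11.png old_drive
```

```text
clock: 15.65
ee_pos: [0.5712, 0.0056, 0.0175]
tcp_rot: [-3.141, 0.001, -3.019]
force: [-0.5, 0.2, 5.8]
width: 0.684
grasp_force: 64.6
clock: 16.15
ee_pos: [0.571, 0.0056, 0.0579]
tcp_rot: [-3.142, 0.001, -3.019]
force: [-0.4, 0.1, -1.3]
width: 0.682
grasp_force: 65.1
old_drive 0.79 [322. 310.] [0.5924 0.0094 0.014 ]
16.25 [0.57142006 0.00561888 0.05801485] [-1.79992798e+02  1.18742729e-01 -1.72996061e+02] [ 0.40427166 -0.32756921 -3.30753413] 0.6856317607889796 [-0.00255148  0.7608666  -0.08815831  1.87502442  0.12495514  0.50888795
  1.51743009]
```

```bash
python3 - <<'E'
from h import *
o=get_obs();p=[.442,-.345]
print(delta([*p,.12],np.radians(170)),delta([*p,.007],np.radians(170)))
E
```

```text
[ 4.277e+00 -8.306e+00 -1.557e+00  2.000e-03  2.400e-02  3.401e+00] [ 4.283e+00 -8.305e+00  1.268e+00  2.000e-03  2.400e-02  3.401e+00]
```

```bash
python3 -m jog '[[0,0,-1.3,0,0,0,55],[0.9,-1.3,-1.5,0,0,1,55],[1.7,-2.7,-1.5,0,0,2,55],[2.5,-4.1,-1.5,0,0,3,55],[3.2,-5.5,-1.5,0,0,3.4,55],[3.8,-6.9,-1.5,0,0,3.4,55],[4.28,-7.9,-1.5,0,0,3.4,55],[4.28,-8.3,-1.3,0,0,3.4,55],[4.28,-8.3,-0.5,0,0,3.4,55],[4.28,-8.3,0.3,0,0,3.4,55],[4.28,-8.3,0.8,0,0,3.4,55],[4.28,-8.3,1.05,0,0,3.4,55],[4.28,-8.3,1.15,0,0,3.4,55],[4.28,-8.3,1.2,0,0,3.4,55],[4.28,-8.3,1.2,0,0,3.4,55]]'; python3 -m jog '[[0,0,0.03,0,0,0,55],[0,0,0.06,0,0,0,55]]'
```

```text
clock: 18.12
ee_pos: [0.4416, -0.345, 0.0093]
tcp_rot: [-3.141, 0.001, 2.967]
force: [0.3, -0.4, -2.7]
width: 0.686
grasp_force: 66.4
clock: 18.38
ee_pos: [0.4415, -0.345, 0.0071]
tcp_rot: [-3.141, 0.001, 2.967]
force: [-2.1, 1.4, 13.6]
width: 0.682
grasp_force: 68.2
```

```bash
python3 -m jog '[[0,0,-0.02,0,0,0,75],[0,0,-0.02,0,0,0,75],[0,0,-0.02,0,0,0,75],[0,0,-0.5,0,0,0,75],[0,0,-1.5,0,0,0,75],[0,0,-3,0,0,0,75],[0,0,-4,0,0,0,75]]'; python3 - <<'E'
from h import *
p=snap('wrist')
for r in spotter.mark_of(p,'old_drive')[:2]: print(r['conf'],at(p,r['location'],.004,'wrist'))
p=snap('top')
for r in spotter.outline_of(p,'old_drive')[:2]: print(r['conf'],rect(p,r['mask'],.024,'top'))
print(delta([.40,.345,.18],np.radians(189)))
E
```

```text
clock: 19.25
ee_pos: [0.442, -0.3454, 0.1703]
tcp_rot: [-3.14, 0.003, 2.967]
force: [-0.3, -1.0, 0.4]
width: 0.877
grasp_force: 0.0
0.56 [ 0.44681163 -0.3452567   0.004     ]
0.68 [ 444.3 -341.7  103.4   62.4   -9.9]
[ 4.016 16.81  -0.329 -0.018  0.023 -3.8  ]
```

```bash
python3 -m jog '[[3.03,17,-0.3,0,0,-3.8,75],[3.03,17,-0.3,0,0,-3.8,75],[3.03,17,-0.3,0,0,-3.8,75],[3.03,17,-0.3,0,0,-3.8,75],[3.03,17,-0.3,0,0,-3.8,75],[3.03,17,-0.3,0,0,-3.8,75],[3.03,17,-0.3,0,0,-3.8,75],[3.03,17,-0.3,0,0,-3.8,75],[3.03,17,-0.3,0,0,-3.8,75],[3.03,17,-0.3,0,0,-3.8,75],[3.03,17,-0.3,0,0,-3.8,75],[3.03,17,-0.3,0,0,-3.8,75],[3.03,17,-0.3,0,0,-3.8,75],[3.03,17,-0.3,0,0,-3.8,75]]'; python3 - <<'E'
from h import *
p=snap('wrist','w12.png')
for r in spotter.mark_of(p,'fresh_drive')[:2]: print(r['conf'],r['location'],at(p,r['location'],0,'wrist'))
for r in spotter.outline_of(p,'fresh_drive')[:2]: print(r['conf'],rect(p,r['mask'],.02,'wrist'),rect(p,r['mask'],.015,'wrist'),p['pixels'][r['mask']].mean(0))
E
```

```text
clock: 21.2
ee_pos: [0.44, 0.3434, 0.1778]
tcp_rot: [-3.139, -0.001, -2.987]
force: [0.4, -0.0, -0.9]
width: 0.877
grasp_force: 0.0
0.62 [171.3, 440.7] [0.74743948 0.19910259 0.        ]
0.55 [334.6, 240.9] [0.45591845 0.35881398 0.        ]
0.97 [453.9 358.3 105.2  60.7   8.9] [455.2 358.7 106.9  61.7   8.9] [157.23787054 167.96539625 185.65154265]
0.8 [450.  223.7 106.7  61.1 -25.4] [451.3 221.8 108.5  62.1 -25.4] [135.12219851  84.23118997 163.60445571]
```

```bash
python3 - <<'E'
from h import *
print(delta([.4545,.3583,.005],np.radians(188.9)))
E
```

```text
[-4.070e-01  2.940e-01  4.334e+00 -9.000e-03 -4.000e-03 -3.000e-03]
```

```bash
python3 -m jog '[[-0.4,0.29,1.5,0,0,0,72],[-0.4,0.29,3,0,0,0,72],[-0.4,0.29,3.8,0,0,0,72],[-0.4,0.29,4.1,0,0,0,72],[-0.4,0.29,4.25,0,0,0,72],[-0.4,0.29,4.33,0,0,0,72],[-0.4,0.29,4.33,0,0,0,55],[-0.4,0.29,4.33,0,0,0,55],[-0.4,0.29,4.33,0,0,0,55],[-0.4,0.29,4.33,0,0,0,55]]';python3 -m jog '[[0,0,-0.3,0,0,0,55],[0,0,-1,0,0,0,55],[0,0,-2.2,0,0,0,55],[0,0,-3,0,0,0,55],[0,0,-3,0,0,0,55]]'
python3 - <<'E'
from h import *
p=snap('wrist','w13.png')
for r in spotter.outline_of(p,'fresh_drive')[:2]: print(r['conf'],r['location'],rect(p,r['mask'],.14,'wrist'))
print(delta([.571,.006,.12],np.radians(187)))
E
```

```text
clock: 22.6
ee_pos: [0.4545, 0.3601, 0.0067]
tcp_rot: [3.141, 0.002, -2.985]
force: [-0.8, -1.7, 6.7]
width: 0.682
grasp_force: 65.2
clock: 23.22
ee_pos: [0.4554, 0.3613, 0.1285]
tcp_rot: [3.138, 0.005, -2.984]
force: [0.4, 0.6, -2.8]
width: 0.682
grasp_force: 65.0
0.89 [318.1, 287.1] [449.7 360.6  95.4  58.9   9. ]
0.57 [139.3, 200.6] [420.1 284.9  55.8  32.9 -25.5]
[-1.516e+00 -9.190e+00  1.320e-01 -1.000e-03 -1.000e-03  4.020e-01]
```

```bash
python3 - <<'E'
from h import *
p=snap('wrist');o=get_obs();T=R.from_euler('xyz',o['tcp_rot'])
for f,h in (('w11.png',.0165),('w13.png',.0133)):
    a=cv2.imread('pics/'+f)[:,:,::-1].astype(int)
    col=a[:,314:327].mean(1); sat=np.abs(col[:,0]-col[:,2])
    hsv=cv2.cvtColor(cv2.imread('pics/'+f),cv2.COLOR_BGR2HSV)
    m=(hsv[:,:,1]>140)&(hsv[:,:,2]>90)&(((hsv[:,:,0]>9)&(hsv[:,:,0]<22)) if f=='w11.png' else ((hsv[:,:,0]>98)&(hsv[:,:,0]<120)))
    m[:, :200]=0;m[:,440:]=0
    rows=np.where(m[:,300:340].sum(1)>25)[0]; g=np.split(rows,np.where(np.diff(rows)>1)[0]+1)
    print(f,[(int(x[0]),int(x[-1])) for x in g if len(x)])
    for x in g:
      if len(x):
        cols=np.where(m[x].any(0))[0]; print(cols.min(),cols.max())
        for e in (x[0]-.5,x[-1]+.5):
            X=at(p,(320,e),o['ee_pos'][2]+h,'wrist'); print(np.round(T.inv().apply(X-o['ee_pos'])*1000,1))
E
```

```text
w11.png [(190, 198)]
240 401
[ 51.8   0.5 -16.4]
[ 48.7   0.5 -16.4]
w13.png [(190, 219)]
239 401
[ 51.4   0.5 -13.2]
[ 40.6   0.5 -13.2]
```

```bash
python3 -m jog '[[-0.3,-1.5,0.13,0,0,0.4,55],[-0.6,-3,0.13,0,0,0.4,55],[-0.9,-4.5,0.13,0,0,0.4,55],[-1.2,-6,0.13,0,0,0.4,55],[-1.4,-7.5,0.13,0,0,0.4,55],[-1.52,-8.7,0.13,0,0,0.4,55],[-1.52,-9.19,0.13,0,0,0.4,55],[-1.52,-9.19,0.13,0,0,0.4,55],[-1.52,-9.19,0.13,0,0,0.4,55]]'
python3 look.py w14.png tray_pull
python3 - <<'E'
from h import *
print(delta([.571,.0056,.040],np.radians(187)))
p=snap('scene')
for k,z in (('tray_pull',.036),('tray_seat',.014)):
  for r in spotter.mark_of(p,k)[:1]: print(k,r['conf'],at(p,r['location'],z,'scene'))
E
```

```text
clock: 24.5
ee_pos: [0.5707, 0.0092, 0.1195]
tcp_rot: [3.14, -0.001, -3.016]
force: [-0.7, 0.9, -1.6]
width: 0.685
grasp_force: 65.1
tray_pull 0.96 [314. 120.] [ 0.4899 -0.0042  0.036 ]
24.6 [0.57099014 0.00911342 0.11984142] [ 1.79918286e+02 -2.46086515e-02 -1.72778658e+02] [-0.12070406 -0.52996396 -1.12198829] 0.6808783189867487 [ 0.0619235   0.66936287 -0.19590999  1.84071218  0.19833234  0.6508925
  1.44576239]
[ 0.01  -0.09   1.996  0.016 -0.005  0.044]
tray_seat 0.85 [0.57495159 0.00321785 0.014     ]
```

```bash
python3 -m jog '[[0.01,-0.09,1,0,0,0.04,55],[0.01,-0.09,1.7,0,0,0.04,55],[0.01,-0.09,2.0,0,0,0.04,55],[0.01,-0.09,2.0,0,0,0.04,55]]'; python3 - <<'E'
from h import *
print(delta([.571,.0056,.0205],np.radians(187)))
E
```

```text
clock: 25.25
ee_pos: [0.5712, 0.0032, 0.0396]
tcp_rot: [3.141, -0.001, -3.022]
force: [0.1, 0.2, -2.0]
width: 0.682
grasp_force: 65.0
[-0.002  0.06   0.478  0.003 -0.012 -0.03 ]
```

```bash
python3 -m jog '[[0,0.06,0.1,0,0,0,55],[0,0.06,0.2,0,0,-0.03,55],[0,0.06,0.3,0,0,-0.03,55]]' | grep -E "pos|force|rot"; python3 -m jog '[[0,0,0.05,0,0,0,55],[0,0,0.1,0,0,0,55],[0,0,0.15,0,0,0,55],[0,0,0.18,0,0,0,55]]'
```

```text
ee_pos: [0.5716, 0.0051, 0.0283]
tcp_rot: [-3.141, 0.001, -3.02]
force: [-0.4, -0.8, -2.5]
grasp_force: 65.0
clock: 26.12
ee_pos: [0.5716, 0.0052, 0.0209]
tcp_rot: [3.142, 0.001, -3.02]
force: [1.0, 0.1, -1.6]
width: 0.685
grasp_force: 65.1
```

```bash
python3 -m jog '[[0,0,0.03,0,0,0,55],[0,0,0.05,0,0,0,55]]'|grep -E "pos|force"; python3 -m jog '[[0,0,0,0,0,0,70],[0,0,0,0,0,0,70],[0,0,0,0,0,0,70],[0,0,-0.6,0,0,0,70],[0,0,-2,0,0,0,60],[0.8,0,-3,0,0,0,40],[1.6,0,-3,0,0,0,35],[2.1,0,-3,0,0,0,35],[2.1,0,-3,0,0,0,35]]'
python3 - <<'E'
from h import *
p=snap('wrist','w15.png')
for r in spotter.outline_of(p,'old_drive')[:2]: print('o',r['conf'],r['location'],rect(p,r['mask'],.034,'wrist'))
for r in spotter.outline_of(p,'fresh_drive')[:3]: print('f',r['conf'],r['location'],rect(p,r['mask'],.034,'wrist'))
for r in spotter.mark_of(p,'tray_pull')[:1]: print(r['conf'],at(p,r['location'],.036,'wrist'))
a=cv2.imread('pics/w15.png');cv2.imwrite('pics/w15c.png',cv2.resize(a[180:430,190:450],None,fx=2.3,fy=2.3))
print(delta([.487,-.0056,.017],np.radians(187)))
E
```

```text
ee_pos: [0.5727, 0.0053, 0.0205]
force: [-0.6, 0.2, 17.8]
grasp_force: 67.2
clock: 27.5
ee_pos: [0.4865, -0.0054, 0.1389]
tcp_rot: [-3.141, -0.001, -3.02]
force: [0.2, 0.1, 0.2]
width: 0.411
grasp_force: 0.0
o 0.68 [3.2, 143.8] [ 4.433e+02 -2.878e+02  9.440e+01  1.850e+01  4.000e-01]
f 0.78 [573.7, 228.2] [448.1 202.3  98.1  66.3 -25.1]
f 0.69 [318.3, 343.2] [572.    5.4 102.5  59.2   6.9]
0.55 [ 0.49035956 -0.00577254  0.036     ]
[ 5.900e-02 -1.400e-02  3.042e+00  3.000e-03  1.300e-02 -7.000e-03]
```

View pics/w15c.png

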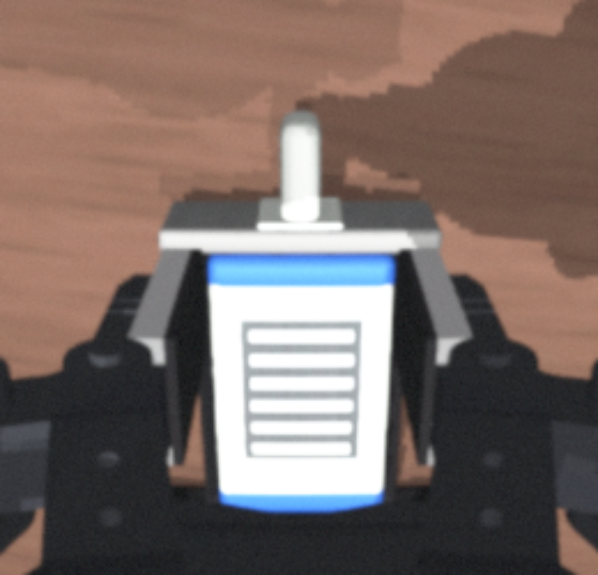

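The blue-banded drive lies flat in the recess, square to the tray. Next I grip the fin and push home.

```bash
python3 -m jog '[[0.06,-0.01,1.2,0,0,0,35],[0.06,-0.01,2.3,0,0,0,35],[0.06,-0.01,2.8,0,0,0,35],[0.06,-0.01,3.03,0,0,0,35],[0.06,-0.01,3.03,0,0,0,0],[0.06,-0.01,3.03,0,0,0,0],[0.06,-0.01,3.03,0,0,0,0],[0.06,-0.01,3.03,0,0,0,0]]'; python3 -m jog '[[-0.2,0,0,0,0,0,0],[-0.5,0,0,0,0,0,0],[-0.9,0,0,0,0,0,0],[-1.3,0,0,0,0,0,0],[-1.7,0,0,0,0,0,0],[-2.0,0,0,0,0,0,0],[-2.2,0,0,0,0,0,0],[-2.35,0,0,0,0,0,0],[-2.5,0,0,0,0,0,0],[-2.6,0,0,0,0,0,0],[-2.7,0,0,0,0,0,0],[-2.7,0,0,0,0,0,0]]'
```

```text
clock: 28.7
ee_pos: [0.4861, -0.0056, 0.018]
tcp_rot: [3.141, 0.001, -3.02]
force: [0.9, 1.3, -4.3]
width: 0.124
grasp_force: 61.3
clock: 30.2
ee_pos: [0.5901, 0.0071, 0.0178]
tcp_rot: [-3.141, -0.005, -3.02]
force: [-8.2, 1.0, 9.1]
width: 0.119
grasp_force: 63.4
```

```bash
python3 -m jog '[[-0.06,0,0,0,0,0,0],[-0.12,0,0,0,0,0,0],[-0.18,0,0,0,0,0,0],[-0.24,0,0,0,0,0,0],[-0.3,0,0,0,0,0,0],[-0.36,0,0,0,0,0,0],[-0.42,0,0,0,0,0,0],[-0.48,0,0,0,0,0,0],[-0.5,0,0,0,0,0,0]]'|grep -E 'pos|force'; python3 -m jog '[[-0.02,0,0,0,0,0,0],[-0.04,0,0,0,0,0,0]]'|grep -E 'pos|force'; python3 look.py w16.png tray_pull eject_key_top
```

```text
ee_pos: [0.6076, 0.0093, 0.0177]
force: [-13.2, 0.6, 14.8]
grasp_force: 64.0
ee_pos: [0.609, 0.0095, 0.0177]
force: [-12.9, 0.5, 14.2]
grasp_force: 64.0
tray_pull 0.91 [318. 341.] [0.6138 0.0096 0.036 ]
31.725 [0.60913442 0.00944553 0.01773702] [-179.97575898   -0.56689012 -173.04358453] [-11.68311588   0.8566936   14.65868599] 0.11931947574651813 [ 0.04011026  0.86718355 -0.16706887  1.7635013   0.25036038  0.54165876
  1.40666863]
```

```bash
for i in 1; do python3 -m jog '[[-0.02,0,0,0,0,0,0],[-0.04,0,0,0,0,0,0],[-0.06,0,0,0,0,0,0]]'|grep -E 'pos|force: \['; done; python3 -m jog '[[-0.02,0,0,0,0,0,0],[-0.03,0,0,0,0,0,0]]'|grep -E 'pos|force: \['; python3 -m jog '[[-0.02,0,0,0,0,0,0]]'|grep -E 'pos|force: \['
```

```text
ee_pos: [0.6113, 0.0097, 0.0177]
force: [-14.4, 0.5, 15.0]
ee_pos: [0.6128, 0.0099, 0.0177]
force: [-12.6, 0.5, 14.3]
ee_pos: [0.6129, 0.0099, 0.0177]
force: [-13.9, 0.0, 15.6]
```

```bash
python3 -m jog '[[-0.015,0,0,0,0,0,0]]'|grep -E 'pos|force: \['; python3 -m jog '[[-0.015,0,0,0,0,0,0]]'|grep -E 'pos|force: \['; python3 -m jog '[[-0.015,0,0,0,0,0,0]]'|grep -E 'pos|force: \['; python3 -m jog '[[0,0,0,0,0,0,0]]'|grep -E 'pos|force: \['
```

```text
ee_pos: [0.613, 0.0099, 0.0177]
force: [-15.6, -0.1, 16.4]
ee_pos: [0.6131, 0.0099, 0.0177]
force: [-15.9, 0.1, 18.3]
ee_pos: [0.6132, 0.0099, 0.0177]
force: [-17.1, -0.1, 18.6]
ee_pos: [0.6133, 0.0099, 0.0177]
force: [-16.7, 0.6, 18.4]
```

```bash
python3 -m jog '[[0.03,0,0,0,0,0,0],[0.06,0,0,0,0,0,0],[0.09,0,0,0,0,0,0],[0.1,0,0,0,0,0,0]]'|grep -E 'pos|force: \['; python3 look.py w17.png tray_pull eject_key_top
```

```text
ee_pos: [0.6128, 0.0099, 0.0178]
force: [-9.0, 0.2, 10.5]
tray_pull 0.63 [318. 339.] [0.6169 0.0096 0.036 ]
33.625 [0.61274201 0.00985242 0.01778338] [-179.98363901   -0.40373097 -173.04460155] [-9.61767593  0.44643753 11.3237697 ] 0.12320592873270271 [ 0.04003233  0.86950131 -0.1676163   1.75577975  0.25002018  0.54424465
  1.40748984]
```

```bash
python3 -m jog '[[0.04,0,0,0,0,0,0],[0.08,0,0,0,0,0,0],[0.12,0,0,0,0,0,0],[0.15,0,0,0,0,0,0],[0.15,0,0,0,0,0,0]]'|grep -E 'pos|force: \['; python3 -m jog '[[0.03,0,0,0,0,0,0],[0.06,0,0,0,0,0,0]]'|grep -E 'pos|force: \['
```

```text
ee_pos: [0.6115, 0.0097, 0.0179]
force: [1.6, 0.3, 4.6]
ee_pos: [0.6113, 0.0097, 0.018]
force: [8.2, 1.1, -3.7]
```

The tray holds against the pull, so it is latched. I release and retreat.

```bash
python3 -m jog '[[-0.05,0,0,0,0,0,0],[-0.05,0,0,0,0,0,35],[-0.05,0,0,0,0,0,35],[-0.05,0,0,0,0,0,35],[0.1,0,-1,0,0,0,35],[0.6,0,-2.2,0,0,0,35],[0.6,0,-3.5,0,0,0,35],[0.6,0,-4,0,0,0,35],[0.6,0,-4,0,0,0,35]]'; python3 look.py w18.png tray_pull eject_key_top
python3 - <<'E'
from h import *
p=snap('top','top18.png')
for k,z in (('old_drive',.024),('fresh_drive',.02)):
  for r in spotter.outline_of(p,k)[:3]: print(k,r['conf'],rect(p,r['mask'],z,'top'))
for k,z in dict(stapler=0,ink_bottle=0,leather_tray=0).items():
  for r in spotter.mark_of(p,k)[:1]: print(k,at(p,r['location'],z,'top'))
E
```

```text
clock: 35.62
ee_pos: [0.585, 0.0061, 0.1792]
tcp_rot: [-3.141, 0.003, -3.021]
force: [0.0, 0.1, -0.1]
width: 0.41
grasp_force: 0.0
tray_pull 0.95 [321. 270.] [0.6185 0.0114 0.036 ]
tray_pull 0.6 [16. 68.] [ 0.4553 -0.3093  0.036 ]
eject_key_top 0.54 [261. 321.] [ 0.6584 -0.0323  0.061 ]
35.775 [0.58299973 0.00604492 0.17612361] [ 1.79995184e+02 -1.68025821e-01 -1.73044961e+02] [ 0.24339814  0.4234135  -0.31106385] 0.41048493241744294 [ 0.09212616  0.6085475  -0.23513918  1.76086489  0.18726635  0.7969819
  1.45816784]
old_drive 0.68 [ 444.3 -341.6  103.4   62.1   -9.9]
fresh_drive 0.57 [453.4 219.7 104.5  59.8 -25.4]
stapler [ 0.70014974 -0.22760626  0.        ]
ink_bottle [0.75144864 0.19324691 0.        ]
leather_tray [ 0.43887995 -0.34950545  0.        ]
```

```bash
python3 -c "
from cell import order; print(order.close_job())"
```

```text
the job is handed in; nothing more can be done
None
```

The drive is changed and the job handed in at about 36 s: the used drive lies flat in the leather tray, the fresh one is in the bay's tray, and the tray is latched shut, having held when I pulled back on it.

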